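Tip the biscuit carton flat in its keep-fresh box and seal the lid

ROBOT

A 6-joint arm with a two-finger parallel gripper is mounted at the origin on a cart in front of the work surface, level with it; the furniture and walls round the work are solid. World frame = base frame: x ahead of the robot, y to its left, z up, the work surface at z = 0. Lengths are in m, angles in degrees, forces in N, time in s.
With the tool pointing down it reaches from about 0.275 to 0.75 m from the base axis. Payload 10.2 kg.
Tool frame: the origin (TCP) lies at the very end of the fingers, on their centre line; the grasp point (between the pads) lies 19 mm behind it; z points along the fingers, y is the line along which they close (so a half turn about z gives the same grasp; the last joint's range is limited). The gripper opens to 88 mm and grips with 3 to 60 N. Pads are 18 mm wide; open, the fingers measure 123 mm over their backs; the gripper's body (75 mm by 187 mm) begins 45 mm behind the grasp point.
Start: joints at [61.57, 17.928, 85.812, -0, 76.261, -12.8], TCP at [0.141, 0.506, 0.239] pointing down, gripper open.
Joint ranges: [-168.41, 168.41], [-55.51, 124.54], [10.69, 146.95], [-70.63, 250.63], [1, 178], [-165.06, 165.06]. Speed limits (degrees/s): [136.94, 136.94, 172.46, 180, 180, 180].

INTERFACE

Orientations are given as [roll, pitch, yaw] about the fixed x, y, z axes, in that order (R = Rz(yaw) Ry(pitch) Rx(roll)).
In Python, from plant import r gives the robot as it stands.
- The arm moves only by the shell command python3 inch.py, which reads ROWS from standard input. ROWS is a JSON object whose key "deltas" holds a list of rows, 1 to 12 of them, each of 7 numbers: the finger opening in m, then dx, dy, dz in shares of the most that a row can go, 1 being 62.5 mm, then a rotation vector rx, ry, rz in units of 5 degrees; each row shifts and turns the commanded pose from where the row before left it, along the tool's axes as they then stand; what a row does not reach is not made up. A row lasts 1/8 s, in which the tool goes at most 0.0625 m and 10.7 degrees, less where a joint would pass 70% of its speed; a pose out of reach is approached as far as the arm can. The fingers move at their own pace and stop on an object; the grip force is fixed at half the most. Time passes only in rows, so rows that do not move let the fingers close. It prints the time, the measured TCP pose, the force, the opening and the grip force at its end. Input that does not fit is refused with a message, and nothing moves.
- r.get_obs(): the state, without advancing time (a new reading comes with each control period).
- r.grab_frame(name): name is "side" or "top" or "wrist"; returns (picture, depth): 400x640x3 uint8, red, green, blue; 400x640 float32, m along the optical axis (not along the pixel's ray), 0 where there is no reading.
- r.camera_info(name): a dict with "fx", "fy", "cx", "cy" (pixels), "world_from_camera" (4x4, takes a point from camera to world coordinates). Camera axes: x right, y down, z forward; pixel columns grow to the right and rows downward; lengths in m; the calibration is good to about 2 mm. The wrist camera is an equidistant fisheye: a pixel r from the principal point sees the ray r / f radians off the axis. A picture is of the moment at which its call begins: read the wrist's pose just before it. camera_info takes no time and is no camera call; for the wrist camera it gives the pose at the moment of the call.
- r.job_done(): hands the job in; it is judged then, once.
The state is a dict: "time_s": time; "q": joint angles; "dq": joint speeds; "joint_efforts": joint torques, N m; "eef_pos": TCP position; "tcp_rot": TCP orientation; "ft_force": force on the tool from outside, world axes, zero at the start; "wrist_torque": the same for the moment, N m; "width": finger opening in m; "grip_force": force on a finger pad.
Only numpy, scipy, OpenCV 4.12 (cv2) and the standard library are available. Lean on these libraries where they do the work, as an engineer would, in place of code of your own. Each camera call takes 0.05 s, during which the arm holds its last target. There are 200 camera calls.

TASK

The biscuit carton was left standing on end in the long white keep-fresh box, half under the desk shelf, so the lid does not go on. Tip the carton over so that it lies flat inside the box, without lifting it out; then set the wooden lid squarely on the box and press it down at each corner in turn until it sits flat and sealed all round. Do not lean hard on the lid, do not bump the shelf, and leave the mug and the stapler where they are.

Things in the scene. Friction and masses are not known exactly. Their poses are not given: they have to be found in the camera images.
- keeper: Long white keep-fresh box, open at the top, fixed to the desk. Origin: centre of its underside; x along its length, +x to the end tucked under the shelf, y across, z up. Inside 290 (x) by 96 (y) mm, walls 4, floor 5 mm thick; rim 72 mm above the desk with a flat flange 9 mm wide (316 by 122 mm over it). Only the carton is in it.
- biscuits: Blue biscuit carton, 229 by 64 by 46 mm, 0.2 to 0.3 kg, rigid; stands on its 64 by 46 mm end on the box's floor, 2 to 6 mm from the +x end wall, at most 8 mm off the middle line, top 233 mm above the desk. Origin: centre of the 229 by 64 mm face towards box -x. Its y runs along the 229 mm (up at the start), z through the 46 mm (to the shelf at the start; up when lying flat), x across.
- biscuits_edge (a point): Middle of the carton's upper rear edge (64 mm long, along the carton's x), the edge under the shelf, 233 mm above the desk at the start. Pulled here from behind towards the box's -x end (under 2 N), the carton overbalances after about 45 mm and falls by itself; pushed low down it only slides.
- biscuits_toe (a point): Middle of the lower edge of the carton's foot on the side to which it falls (box -x); it tips about this edge, which stays on the box's floor, 5 mm above the desk.
- lid: Lid: board of light wood, 320 (x) by 126 (y) by 8 mm, 0.32 kg, right way up on the desk. Origin: centre of the foot of the white lip under the board (on the desk at the start). Board from 12 to 20 mm above the origin. The tapered lip goes inside the rim with 3 mm to spare, either way round. Laid on the box its origin is 66 mm above the desk, pressed home 60.
- lid_handle (a point): Middle of the lid's fixed bar handle, 53 mm above the lid's origin: bar 112 mm long (lid x), 14 mm wide (y), 18 mm high, 24 mm clear of the board between its two feet.
- seal0 (a joint): How far the seal under the lid's corner at lid x = -142, y = +54 mm is pushed in: 0 at the start, 0.006 m when home. It is a stiff rubber block that sticks out 6 mm under the board and rests on the flange: takes 13 N to push in, the same all the way, stops hard and stays in. Press the board's top over it; the lid rocks meanwhile.
- seal1 (a joint): How far the seal under the lid's corner at lid x = +142, y = +54 mm is pushed in: 0 at the start, 0.006 m when home. It is a stiff rubber block that sticks out 6 mm under the board and rests on the flange: takes 13 N to push in, the same all the way, stops hard and stays in. Press the board's top over it; the lid rocks meanwhile.
- seal2 (a joint): How far the seal under the lid's corner at lid x = +142, y = -54 mm is pushed in: 0 at the start, 0.006 m when home. It is a stiff rubber block that sticks out 6 mm under the board and rests on the flange: takes 13 N to push in, the same all the way, stops hard and stays in. Press the board's top over it; the lid rocks meanwhile.
- seal3 (a joint): How far the seal under the lid's corner at lid x = -142, y = -54 mm is pushed in: 0 at the start, 0.006 m when home. It is a stiff rubber block that sticks out 6 mm under the board and rests on the flange: takes 13 N to push in, the same all the way, stops hard and stays in. Press the board's top over it; the lid rocks meanwhile.
- shelf: Desk shelf, fixed: wooden board 280 (x) by 320 (y) by 18 mm, underside 372 mm above the desk, on four posts; things on it reach 520 mm. Origin: on the desk under it; x parallel to the box's x. Its front edge (x = -140 mm) is 18 to 30 mm before the carton's rear face; 60 mm behind the carton's top is free. No vertical tool fits over the carton or the lid corners there: lean it to box -x.
- bystander_mug: Cream mug, 78 by 116 by 101 mm, on the desk behind the box. Origin under its middle. To be left alone.
- bystander_stapler: Blue and black stapler, 34 by 125 by 40 mm, on the desk behind the box. Origin under its middle. To be left alone.

How it is judged:
By the outcome, as a careful person would: the job done as asked, in the order asked, and still so for the second after the job is handed in, with the robot touching nothing.
It also fails if it takes over 70 s, if anything falls off the work surface, if the arm or the gripper's body presses on something with over 40 N, if the wrist force passes 120 N, or if a joint passes its speed limit or range.

## Working session

There is one attempt and no reset: what is moved stays moved. The work goes in short steps, Python scripts to look and compute and a shell command to move; the robot and the scene stay as the last step left them, time stands still between calls to the robot, and variables do not carry over. Pictures are saved under pics/ and viewed, at most 10 in all, crops included, and the job is handed in when it is done.

```bash
ls; mkdir -p pics; python3 - <<'E'
from plant import r
import cv2,numpy as np
for n in ("side","top"):
    p,d=r.grab_frame(n); cv2.imwrite(f"pics/{n}0.png",p[:,:,::-1]); np.save(f"pics/{n}0.npy",d)
    print(n,r.camera_info(n))
print(r.get_obs())
E
```

```text
inch.py
pics
plant.py
side {'fx': 498.25389095370235, 'fy': 498.25389095370235, 'cx': 321.64118382047025, 'cy': 205.51677574606225, 'world_from_camera': array([[ 3.97374270e-03,  8.18412391e-01, -5.74617584e-01,
         1.33679163e+00],
       [ 9.99971984e-01,  3.93012595e-04,  7.47501969e-03,
        -8.24347809e-02],
       [ 6.34348069e-03, -5.74631189e-01, -8.18387901e-01,
         1.29615175e+00],
       [ 0.00000000e+00,  0.00000000e+00,  0.00000000e+00,
         1.00000000e+00]])}
top {'fx': 455.3081506581188, 'fy': 455.3081506581188, 'cx': 317.7809874489256, 'cy': 203.14675584745152, 'world_from_camera': array([[-0.02976185, -0.99112743,  0.12954016,  0.35086046],
       [-0.99955176,  0.02909017, -0.00707461, -0.04218989],
       [ 0.00324349, -0.12969265, -0.99154894,  1.57647649],
       [ 0.        ,  0.        ,  0.        ,  1.        ]])}
{'time_s': 0.1, 'q': array([ 6.15694766e+01,  1.79560173e+01,  8.58488781e+01, -2.07421618e-03,
        7.62604936e+01, -1.28003317e+01]), 'dq': array([ 0.09833276, -0.07938323, -0.11318252,  0.00890099, -0.02574052,
       -0.08395507]), 'joint_efforts': array([ 2.76475788e-03, -4.02809286e+01, -2.52645117e+01,  6.95128064e-02,
        3.42070742e-02, -4.55388295e-05]), 'eef_pos': array([0.14136779, 0.5053835 , 0.23822538]), 'tcp_rot': array([-1.79935790e+02, -1.25229787e-02,  1.64370295e+02]), 'ft_force': array([-0.09503823,  0.0085514 , -0.92066706]), 'wrist_torque': array([ 0.02663538,  0.02647512, -0.03496498]), 'grip_force': 0.0, 'width': 0.08817631124449618}
```
View pics/side0.png

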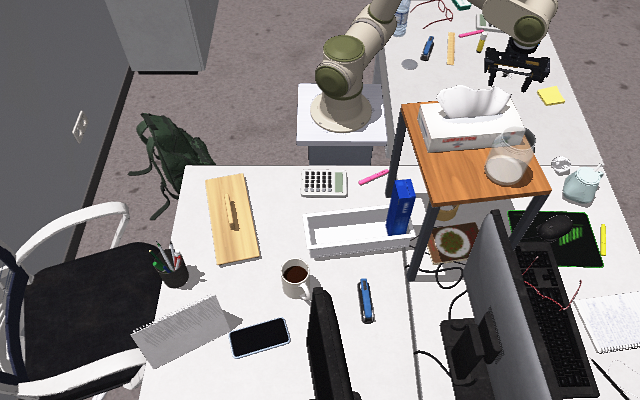

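View pics/top0.png

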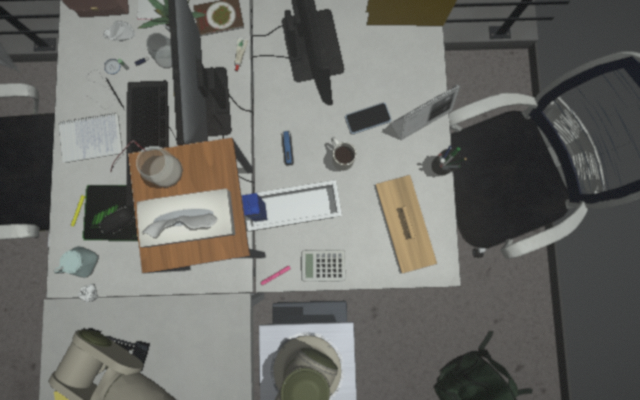

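The side view shows the box at about (360,230), the carton at (400,207), the lid at (232,218) with its handle at (232,210), and the shelf at (475,150). The mug is at (296,280) and the stapler at (365,300). The box's +x points along world +y. I'll measure with depth.

```bash
cat > h.py <<'E'
import numpy as np,cv2
from plant import r
from scipy.spatial.transform import Rotation as R
def cloud(n,p,d):
    c=r.camera_info(n); v,u=np.nonzero(d>0); z=d[v,u]
    P=np.stack([(u-c['cx'])/c['fx']*z,(v-c['cy'])/c['fy']*z,z],1)
    T=c['world_from_camera']; return P@T[:3,:3].T+T[:3,3], p[v,u].astype(int)
def rect(P):
    (c,s,a)=cv2.minAreaRect(P[:,:2].astype(np.float32)); 
    return np.round(c,4),np.round(s,4),round(a,2),np.round(np.median(P[:,2]),4),len(P)
E
python3 - <<'E'
from h import *
for n in("side","top"):
    p=cv2.imread(f"pics/{n}0.png")[:,:,::-1]; d=np.load(f"pics/{n}0.npy")
    P,c=cloud(n,p,d); x,y,z=P.T; R_,G,B=c.T
    reg=(x>0.2)&(x<0.75)
    wood=reg&(R_>B+35)&(y<-0.1)
    for nm,m in dict(lid=wood&(z>.008)&(z<.03),handle=wood&(z>.045)&(z<.09)&(y>-.5)&(y<-.2),
      rim=reg&(z>.064)&(z<.082)&(y>-.12)&(y<.28)&(B>130)&(abs(R_-B)<30),
      carton=reg&(B>R_+50)&(y>-.1)&(y<.35)&(z>.09),
      cartontop=reg&(B>R_+50)&(y>-.1)&(y<.35)&(z>.224),
      shelf=(x>.1)&(x<.8)&(z>.38)&(z<.4)&(R_>B+40)&(y>0),
      mug=reg&(z>.08)&(z<.12)&(y<0)&(y>-.25)&(x>.4)).items():
        if m.sum()>5: print(n,nm,rect(P[m]),P[m].min(0).round(3),P[m].max(0).round(3))
E
```

```text
side lid (array([ 0.4784, -0.3522]), array([0.3278, 0.1252]), 13.66, np.float64(0.0207), 3365) [ 0.309 -0.449  0.009] [ 0.647 -0.255  0.03 ]
side handle (array([ 0.566 , -0.3925]), array([0.0756, 0.2809]), 65.01, np.float64(0.0615), 169) [ 0.425 -0.486  0.048] [ 0.682 -0.334  0.088]
side rim (array([0.5338, 0.0308]), array([0.3039, 0.3232]), 4.97, np.float64(0.072), 1015) [ 0.372 -0.12   0.064] [0.699 0.197 0.081]
side carton (array([0.5339, 0.149 ]), array([0.0675, 0.0477]), 6.91, np.float64(0.198), 964) [0.5   0.123 0.09 ] [0.569 0.176 0.239]
side cartontop (array([0.5334, 0.149 ]), array([0.0667, 0.0475]), 7.26, np.float64(0.232), 355) [0.5   0.123 0.224] [0.569 0.175 0.239]
side shelf (array([0.5162, 0.2917]), array([0.3262, 0.283 ]), 7.87, np.float64(0.3902), 5283) [0.361 0.133 0.38 ] [0.694 0.453 0.4  ]
side mug (array([ 0.7108, -0.1456]), array([0.0775, 0.0784]), 77.59, np.float64(0.096), 286) [ 0.671 -0.185  0.08 ] [ 0.75  -0.106  0.106]
top lid (array([ 0.4765, -0.3526]), array([0.317 , 0.1271]), 13.57, np.float64(0.02), 3020) [ 0.311 -0.448  0.008] [ 0.641 -0.256  0.03 ]
top handle (array([ 0.4756, -0.3524]), array([0.1093, 0.0141]), 13.64, np.float64(0.0613), 128) [ 0.423 -0.37   0.05 ] [ 0.528 -0.335  0.07 ]
top rim (array([0.5438, 0.0351]), array([0.1227, 0.3159]), 7.52, np.float64(0.0714), 765) [ 0.464 -0.12   0.064] [0.625 0.187 0.082]
top carton (array([0.5303, 0.1486]), array([0.0604, 0.043 ]), 6.98, np.float64(0.2314), 286) [0.5   0.124 0.213] [0.561 0.172 0.238]
top cartontop (array([0.5303, 0.1486]), array([0.0604, 0.043 ]), 6.98, np.float64(0.2314), 282) [0.5   0.124 0.225] [0.561 0.172 0.238]
top shelf (array([0.5146, 0.2918]), array([0.3193, 0.2796]), 7.66, np.float64(0.3894), 6696) [0.342 0.133 0.381] [0.689 0.45  0.4  ]
top mug (array([ 0.6225, -0.091 ]), array([0.1194, 0.2735]), 70.04, np.float64(0.0954), 158) [ 0.494 -0.181  0.08 ] [ 0.749 -0.022  0.108]
```

The manual's scale: shifts go in shares of 62.5 mm and turns go in units of 5 degrees. Converting my numbers, -0.06 m is -0.96.

```bash
python3 - <<'E'
from h import *
a=np.radians(97.6);u=np.array([np.cos(a),np.sin(a)]);v=np.array([-u[1],u[0]])
for n in("side","top"):
    p=cv2.imread(f"pics/{n}0.png")[:,:,::-1]; d=np.load(f"pics/{n}0.npy")
    P,c=cloud(n,p,d); R_,G,B=c.T; z=P[:,2]
    q=P[:,:2]-[.5438,.0351]; U=q@u;V=q@v
    m=(abs(U)<.19)&(abs(V)<.075)&(z>.066)&(z<.079)&(abs(R_-B)<40)
    print(n,m.sum(),rect(P[m]),np.percentile(U[m],[0,1,50,99,100]).round(4),np.percentile(V[m],[0,1,50,99,100]).round(4))
    for lo in (-.12,-.06,0,.05): 
        k=m&(U>lo)&(U<lo+.05); print(lo,V[k].min().round(4),V[k].max().round(4),np.median(V[k&(V>0)]).round(4),np.median(V[k&(V<0)]).round(4))
    k=m&(U<-.13)&(abs(V)<.04);print('end-',U[k].min(),U[k].max(),np.median(U[k]),k.sum())
    k=m&(U>.12);print('end+',U[k].max(),k.sum())
    m=(z>.1)&(z<.23)&(B>R_+50)&(abs(U)<.19)&(abs(V)<.075)
    if m.sum()>20: print('front face U',np.median(U[m]),V[m].min(),V[m].max())
    m=(z>.226)&(z<.24)&(B>R_+50)&(abs(U)<.19)&(abs(V)<.075)
    print('top U',U[m].min(),U[m].max(),V[m].min(),V[m].max(),np.median(U[m]),np.median(V[m]))
E
echo '{"deltas": [[0,0,0,-0.96,0,0,0],[0,0,0,-0.96,0,0,0]]}' | python3 inch.py
```

```text
side 1016 (array([0.5461, 0.0341]), array([0.1265, 0.3153]), 7.57, np.float64(0.0721), 1016) [-0.159  -0.1582 -0.0272  0.1551  0.1563] [-0.0654 -0.0643 -0.0274  0.0589  0.0611]
-0.12 -0.0648 0.0603 0.05 -0.0571
-0.06 -0.0644 0.0601 0.0501 -0.0575
0 -0.0654 0.0611 0.0506 -0.0571
0.05 -0.0644 0.0593 0.0501 -0.0578
end- -0.158818280832746 -0.14597075738177448 -0.15203142356692637 105
end+ 0.1563357578867243 109
front face U 0.10204774915700209 -0.0391134001490076 0.028709954509453395
top U 0.09030508406572167 0.13794239850890594 -0.0379808541078675 0.028709954509453395 0.1145147820949605 -0.006875220124039905
top 787 (array([0.5439, 0.0348]), array([0.1227, 0.3163]), 7.52, np.float64(0.0714), 787) [-0.1584 -0.1573 -0.027   0.1556  0.158 ] [-0.0614 -0.0607  0.0264  0.0607  0.0614]
-0.12 -0.0609 0.0609 0.0544 -0.0532
-0.06 -0.0607 0.0608 0.0539 -0.0542
0 -0.0614 0.0609 0.0545 -0.0542
0.05 -0.061 0.0607 0.054 -0.0529
end- -0.1581654106757582 -0.14508695010238085 -0.15149999384989193 85
end+ 0.15796209302876024 81
front face U 0.10793279164607189 -0.031866001352546004 0.025173857414262316
top U 0.09254797570510438 0.13562787011501093 -0.031866001352546004 0.028727948517035227 0.11351037302524998 -0.0016028431404453633
time_s: 0.35
eef_pos: [0.1413, 0.5052, 0.3599]
tcp_rot: [-179.9, -0.0, 164.4]
ft_force: [-0.1, 1.2, 0.2]
width: 0.0699
grip_force: 0.0
```

Converted, -0.047 m is -0.752, -0.03 m is -0.48, 9.5 degrees is 1.9.

```bash
cat >> h.py <<'E'
A=np.radians(97.55);u=np.array([np.cos(A),np.sin(A),0]);v=np.array([-u[1],u[0],0]);C=np.array([.545,.0345,0])
def box(U,V,z): return C+U*u+V*v+[0,0,z]
def go(pos,yaw=None,lean=0,R1=None):
    o=r.get_obs(); R0=R.from_euler('xyz',o['tcp_rot'],degrees=True)
    R1=R1 or (R0 if yaw is None else R.from_euler('z',yaw,degrees=True)*R.from_euler('x',180,degrees=True)*R.from_euler('y',lean,degrees=True))
    d=R0.inv().apply(np.array(pos)-o['eef_pos'])
    print('t',round(o['time_s'],2),'at',o['eef_pos'].round(4),'d(now axes)',d.round(4),'d(final axes)',R1.inv().apply(np.array(pos)-o['eef_pos']).round(4),'rot',(R0.inv()*R1).as_rotvec(degrees=True).round(2),'F',o['ft_force'].round(1))
E
echo '{"deltas": [[0,-0.48,-0.752,-0.128,0,0,0],[0,-0.48,-0.752,-0.128,0,0,0],[0,-0.48,-0.752,-0.128,0,0,0],[0,-0.48,-0.752,-0.128,0,0,0],[0,-0.48,-0.752,-0.128,0,0,0],[0,-0.48,-0.752,-0.128,0,0,0],[0,-0.48,-0.752,-0.128,0,0,0],[0,0,0,0,0,0,1.9],[0,0,0,0,0,0,1.9],[0,0,0,0,0,0,1.9],[0,0,0,0,0,0,1.9]]}' | python3 inch.py
python3 -c "
from h import *
go(box(-.02,-.004,.36),97.55,42)"
```

```text
time_s: 1.72
eef_pos: [0.255, 0.1321, 0.4145]
tcp_rot: [-180.0, -0.0, 126.0]
ft_force: [0.4, -0.2, -0.8]
width: 0.0002
grip_force: 0.0
t 1.73 at [0.255  0.1321 0.4145] d(now axes) [-0.2691  0.1711  0.0544] d(final axes) [-0.1516  0.2787 -0.0631] rot [-10.46  41.11  27.19] F [ 0.4 -0.2 -0.8]
```

```bash
echo '{"deltas": [[0,-0.736,-0.0384,0,0,0,0],[0,-0.736,-0.0384,0,0,0,0],[0,-0.736,-0.0384,0,0,0,0],[0,-0.736,-0.0384,0,0,0,0],[0,-0.736,-0.0384,0,0,0,0],[0,0,0,0,0,0,1.9],[0,0,0,0,0,0,1.9],[0,0,0,0,0,0,1.9],[0,0,0,0,0,2.1,0],[0,0,0,0,0,2.1,0],[0,0,0,0,0,2.1,0],[0,0,0,0,0,2.1,0]]}' | python3 inch.py
python3 -c "
from h import *
print(r.get_obs()['q'].round(1))
go(box(.02,-.004,.30),97.55,42)"
```

```text
time_s: 3.22
eef_pos: [0.3818, -0.0605, 0.4149]
tcp_rot: [180.0, -42.3, 97.9]
ft_force: [0.3, -0.0, -1.1]
width: 0.0005
grip_force: 0.0
[-43.7   6.7  83.4  29.5 121.8 -43. ]
t 3.23 at [ 0.3818 -0.0605  0.4149] d(now axes) [-0.0096  0.1787  0.1469] d(final axes) [-0.008   0.1783  0.1474] rot [-0.17 -0.33  0.24] F [ 0.3 -0.  -1.1]
```

```bash
echo '{"deltas": [[0,-0.032,0.7136,0.5872,0,0,0],[0,-0.032,0.7136,0.5872,0,0,0],[0,-0.032,0.7136,0.5872,0,0,0],[0,-0.032,0.7136,0.5872,0,0,0],[0,0,0,0,-0.04,-1.46,0.04],[0,0,0,0,0,0,0]]}' | python3 inch.py
python3 -c "
from h import *
print(r.get_obs()['q'].round(1))
go(box(.06,-.004,.28),97.55,35)
go(box(.165,-.004,.262),97.55,35)
go(box(.165,-.004,.220),97.55,35)
p,d=r.grab_frame('side');cv2.imwrite('pics/s1.png',cv2.resize(p[100:300,250:550,::-1],(800,533)))"
```

```text
time_s: 3.98
eef_pos: [0.5459, 0.0568, 0.3008]
tcp_rot: [179.9, -34.7, 97.8]
ft_force: [-0.0, -0.6, -0.0]
width: 0.0003
grip_force: 0.0
[-20.1  23.1  75.9  30.6  97.7 -28.2]
t 3.98 at [0.5459 0.0568 0.3008] d(now axes) [0.0194 0.0003 0.0387] d(final axes) [0.0192 0.0002 0.0388] rot [-0.02  0.28  0.19] F [-0.  -0.6 -0. ]
t 3.98 at [0.5459 0.0568 0.3008] d(now axes) [0.0955 0.0006 0.1133] d(final axes) [0.0949 0.0002 0.1138] rot [-0.02  0.28  0.19] F [-0.  -0.6 -0. ]
t 3.98 at [0.5459 0.0568 0.3008] d(now axes) [0.0715 0.0005 0.1479] d(final axes) [0.0708 0.0002 0.1482] rot [-0.02  0.28  0.19] F [-0.  -0.6 -0. ]
```

View pics/s1.png

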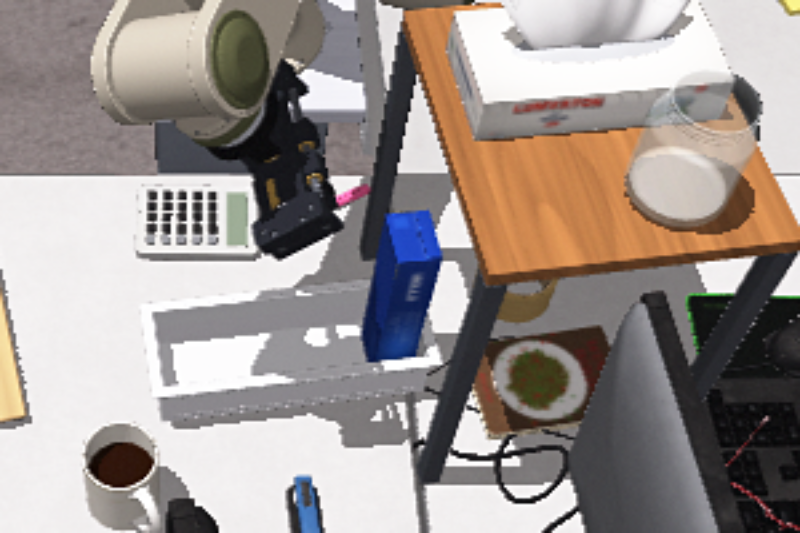

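Gripper (crop 290,235) leans to box −x, carton at (400,280), shelf edge at (480,270): all clear. I'll lean to 40° for more margin under the shelf.

Converted, 0.02 m is 0.32, 0.01 m is 0.16, 5.3 degrees is 1.06.

```bash
echo '{"deltas": [[0,0.16,0,0.32,0,1.06,0.04],[0,0.16,0,0.32,0,0,0],[0,0,0,0,0,0,0]]}' | python3 inch.py
python3 -c "
from h import *
go(box(.165,-.004,.262),97.55,40)
go(box(.165,-.004,.220),97.55,40)
print(r.get_obs()['q'].round(1))"
```

```text
time_s: 4.4
eef_pos: [0.5401, 0.0954, 0.2805]
tcp_rot: [-179.8, -40.1, 97.3]
ft_force: [0.3, -0.0, -0.6]
width: 0.0001
grip_force: 0.0
t 4.4 at [0.5401 0.0954 0.2805] d(now axes) [0.0676 0.0007 0.0812] d(final axes) [0.0677 0.0008 0.081 ] rot [-0.03 -0.12 -0.18] F [ 0.3 -0.  -0.6]
t 4.4 at [0.5401 0.0954 0.2805] d(now axes) [0.0405 0.0008 0.1133] d(final axes) [0.0407 0.0008 0.1132] rot [-0.03 -0.12 -0.18] F [ 0.3 -0.  -0.6]
[-18.3  23.7  80.2  35.6  95.1 -28.5]
```

```bash
echo '{"deltas": [[0,0.272,0.0032,0.3248,0,0,0],[0,0.272,0.0032,0.3248,0,0,0],[0,0.272,0.0032,0.3248,0,0,0],[0,0.272,0.0032,0.3248,0,0,0],[0,0,0,0,0,0,0]]}' | python3 inch.py
echo '{"deltas": [[0,-0.144,0,0.1712,0,0,0],[0,-0.144,0,0.1712,0,0,0],[0,-0.144,0,0.1712,0,0,0],[0,0,0,0,0,0,0]]}' | python3 inch.py
python3 -c "
from h import *
go(box(.14,-.004,.222),97.55,40)
p,d=r.grab_frame('side');cv2.imwrite('pics/s2.png',cv2.resize(p[100:260,300:540,::-1],(800,533)))"
```

```text
time_s: 5.03
eef_pos: [0.5277, 0.1991, 0.2626]
tcp_rot: [-179.9, -40.0, 97.4]
ft_force: [0.0, -0.1, 0.7]
width: 0.0006
grip_force: 0.0
time_s: 5.52
eef_pos: [0.5276, 0.1987, 0.2189]
tcp_rot: [-179.7, -40.0, 97.2]
ft_force: [-0.2, 0.4, -0.0]
width: 0.0004
grip_force: 0.0
t 5.53 at [0.5276 0.1987 0.2189] d(now axes) [-0.0172 -0.0002 -0.0184] d(final axes) [-0.0172 -0.0003 -0.0184] rot [-0.08 -0.04 -0.25] F [-0.2  0.4 -0. ]
```

View pics/s2.png

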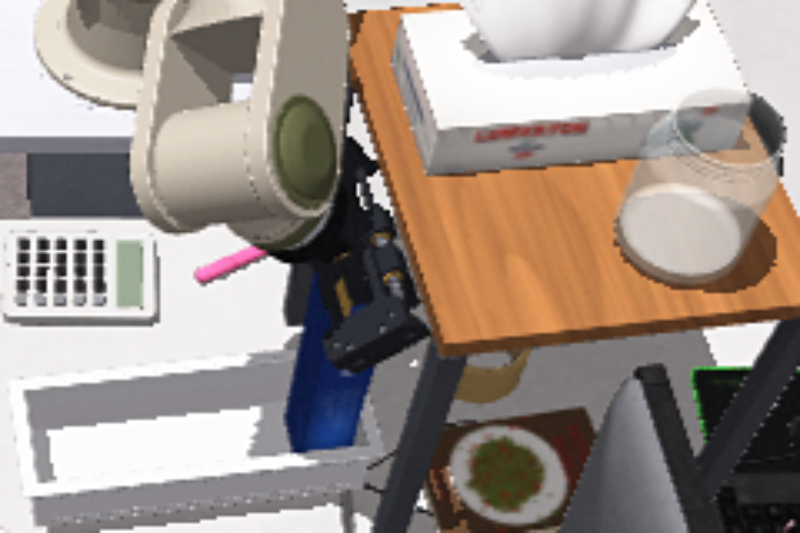

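No contact yet (crop: gripper at (370,340), carton at (325,380), shelf edge clear). Pulling toward box −x now.

```bash
for i in 1 2; do echo '{"deltas": [[0,-0.0976,0,-0.0816,0,0,0],[0,-0.0976,0,-0.0816,0,0,0],[0,-0.0976,0,-0.0816,0,0,0]]}' | python3 inch.py | grep -v rot; done; python3 -c "
from h import *
go(box(.1,-.004,.222))
p,d=r.grab_frame('side')
P,c=cloud('side',p,d);m=(c[:,2]>c[:,0]+50)&(abs((P-C)@u)<.2)&(abs((P-C)@v)<.07)&(P[:,2]>.01);Q=P[m];print(((Q-C)@u).min(),Q[:,2].max())"
```

```text
time_s: 5.95
eef_pos: [0.5311, 0.1745, 0.2204]
ft_force: [-0.2, -0.6, 0.8]
width: 0.0004
grip_force: 0.3
time_s: 6.32
eef_pos: [0.5341, 0.151, 0.22]
ft_force: [-0.1, -0.6, 0.3]
width: 0.0004
grip_force: 0.2
t 6.33 at [0.5341 0.151  0.22  ] d(now axes) [-0.0117 -0.0004 -0.0124] d(final axes) [-0.0117 -0.0004 -0.0124] rot [0. 0. 0.] F [-0.1 -0.6  0.3]
0.05087443705042414 0.3030607829415233
```

Converted, -0.0061 m is -0.0976, -0.0051 m is -0.0816.

```bash
echo '{"deltas": [[0,-0.0976,0,-0.0816,0,0,0],[0,-0.0976,0,-0.0816,0,0,0],[0,-0.0976,0,-0.0816,0,0,0],[0,0,0,0,0,0,0],[0,0,0,0,0,0,0],[0,0,0,0,0,0,0]]}' | python3 inch.py | grep -v rot;  python3 -c "
from h import *
p,d=r.grab_frame('side')
P,c=cloud('side',p,d);m=(c[:,2]>c[:,0]+50)&(abs((P-C)@u)<.2)&(abs((P-C)@v)<.07)&(P[:,2]>.01);Q=P[m];print(((Q-C)@u).min(),Q[:,2].max(),np.median(Q[:,2]))"
```

```text
time_s: 7.12
eef_pos: [0.537, 0.1282, 0.2201]
ft_force: [-0.4, -0.7, -0.2]
width: 0.0007
grip_force: 0.0
-0.1391502677828386 0.07416813044895121 0.05078058064044666
```

The carton lies flat (top at 51 mm). Now the lid.

```bash
echo '{"deltas": [[0.05,-0.4064,0,-0.7584,0,0,0],[0.05,-0.4064,0,-0.7584,0,0,0],[0.05,-0.4064,0,-0.7584,0,0,0],[0.05,0,0,0,0,-2,0],[0.05,0,0,0,0,-2,0],[0.05,0,0,0,0,-2,0],[0.05,0,0,0,0,-2,0],[0.05,0,0,0,0,0,2.1],[0.05,0,0,0,0,0,2.1],[0.05,0,0,0,0,0,2.1],[0.05,0,0,0,0,0,2.1],[0.05,0,0,0,0,0,2.1]]}' | python3 inch.py | grep -v width;  python3 -c "
from h import *
print(r.get_obs()['q'].round(1))
go([.4765,-.3524,.16],13.6)"
```

```text
time_s: 8.68
eef_pos: [0.5565, -0.0203, 0.28]
tcp_rot: [-179.9, 0.1, 44.6]
ft_force: [1.0, 0.5, 1.2]
grip_force: 0.0
[-14.1  20.6  75.9  -0.   83.5  31.3]
t 8.68 at [ 0.5565 -0.0203  0.28  ] d(now axes) [-0.29    0.1804  0.1202] d(final axes) [-0.1558  0.304   0.12  ] rot [-0.04  0.08 31.  ] F [1.  0.5 1.2]
```

```bash
echo '{"deltas": [[0.05,-0.6624,0.4128,0.2752,0,0,0],[0.05,-0.6624,0.4128,0.2752,0,0,0],[0.05,-0.6624,0.4128,0.2752,0,0,0],[0.05,-0.6624,0.4128,0.2752,0,0,0],[0.05,-0.6624,0.4128,0.2752,0,0,0],[0.05,-0.6624,0.4128,0.2752,0,0,0],[0.05,-0.6624,0.4128,0.2752,0,0,0],[0.05,0,0,0,0,0,2.066],[0.05,0,0,0,0,0,2.066],[0.05,0,0,0,0,0,2.066],[0.05,0,0,0,0,0,0]]}' | python3 inch.py | grep -v width;  python3 -c "
from h import *
p,d=r.grab_frame('side');P,c=cloud('side',p,d)
go([.4765,-.3524,.034],13.6)
i=r.camera_info('wrist');print(i)
p,d=r.grab_frame('wrist');cv2.imwrite('pics/w1.png',p[:,:,::-1])"
```

```text
time_s: 10.05
eef_pos: [0.4788, -0.3529, 0.1597]
tcp_rot: [-180.0, 0.1, 14.0]
ft_force: [0.3, -0.0, 0.7]
grip_force: 0.0
t 10.1 at [ 0.4788 -0.353   0.1598] d(now axes) [-0.0019 -0.0011  0.1258] d(final axes) [-0.0021 -0.0011  0.1258] rot [-0.02  0.09  0.57] F [ 0.3  0.8 -0.1]
{'fx': 309.70691628693146, 'fy': 309.70691628693146, 'cx': 320.8761552028969, 'cy': 199.23668892689705, 'world_from_camera': array([[ 2.45701913e-01, -9.18328603e-01, -3.10327484e-01,
         5.59313006e-01],
       [-9.69345286e-01, -2.32947466e-01, -7.81357485e-02,
        -3.32954838e-01],
       [-5.35708364e-04,  3.20012587e-01, -9.47413140e-01,
         3.06318374e-01],
       [ 0.00000000e+00,  0.00000000e+00,  0.00000000e+00,
         1.00000000e+00]])}
```

View pics/w1.png

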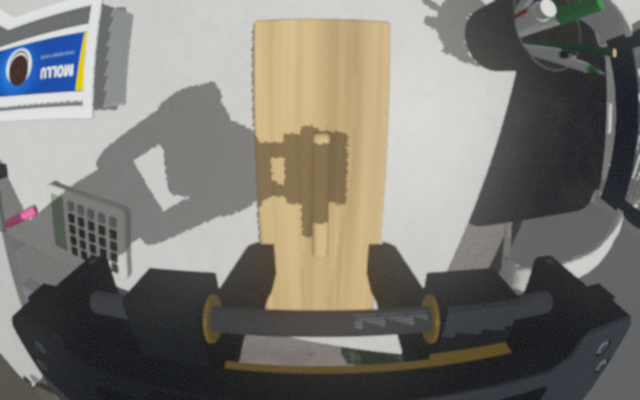

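Bar handle at (320,135)–(320,255) lies centred between the open fingers (265/380). The carton lies in the box at top left (45,60). I'll descend and grip.

Converted, 0.042 m is 0.672, -0.002 m is -0.032, 0.5 degrees is 0.1.

```bash
echo '{"deltas": [[0.05,-0.032,-0.016,0.672,0,0,0.1],[0.05,0,0,0.672,0,0,0],[0.05,0,0,0.48,0,0,0],[0.05,0,0,0.176,0,0,0],[0.05,0,0,0,0,0,0],[0,0,0,0,0,0,0],[0,0,0,0,0,0,0],[0,0,0,0,0,0,0],[0,0,0,0,0,0,0]]}' | python3 inch.py
```

```text
time_s: 11.28
eef_pos: [0.4765, -0.3527, 0.0351]
tcp_rot: [180.0, 0.1, 13.5]
ft_force: [0.2, 0.4, 1.0]
width: 0.0135
grip_force: 30.0
```

Converted, -0.05 m is -0.8, -0.02 m is -0.32.

```bash
echo '{"deltas": [[0,0,0,-0.32,0,0,0],[0,0,0,-0.8,0,0,0],[0,0,0,-0.8,0,0,0],[0,0,0,0,0,0,0]]}' | python3 inch.py; python3 - <<'E'
from h import *
o=r.get_obs();print(o['q'].round(1))
for n in('side','top'):
    p,d=r.grab_frame(n);P,c=cloud(n,p,d); z=P[:,2]
    m=(c[:,0]>c[:,2]+35)&(np.linalg.norm(P[:,:2]-o['eef_pos'][:2],axis=1)<.19)&(abs(z-.138)<.012)
    print(n,rect(P[m]))
go(box(0,0,.20),97.55)
E
```

```text
time_s: 11.78
eef_pos: [0.4775, -0.3536, 0.1581]
tcp_rot: [179.7, -0.1, 13.4]
ft_force: [-0.1, -0.0, -5.1]
width: 0.0135
grip_force: 30.0
[-47.8  30.4  79.9  -0.1  69.4  28.8]
side (array([ 0.4791, -0.3535]), array([0.3253, 0.1263]), 13.67, np.float64(0.1437), 2577)
top (array([ 0.4773, -0.3522]), array([0.3179, 0.1243]), 13.77, np.float64(0.1399), 1524)
t 11.88 at [ 0.4761 -0.3521  0.1535] d(now axes) [ 0.1568 -0.3601 -0.0462] d(final axes) [ 0.3742  0.1191 -0.0465] rot [-2.000e-01  3.000e-02 -8.411e+01] F [ 0.1 -0.8 -3.9]
```

Converted, -0.045 m is -0.72, -10.5 degrees is -2.1.

```bash
echo '{"deltas": [[0,0,0,-0.72,0,0,0],[0,0,0,0,0,0,-2.1],[0,0,0,0,0,0,-2.1],[0,0,0,0,0,0,-2.1],[0,0,0,0,0,0,-2.1],[0,0,0,0,0,0,-2.1],[0,0,0,0,0,0,-2.1],[0,0,0,0,0,0,-2.1],[0,0,0,0,0,0,-2.1],[0,0,0,0,0,0,0]]}' | python3 inch.py; python3 - <<'E'
from h import *
o=r.get_obs();print(o['q'].round(1))
go(box(0,0,.20),97.55)
E
```

```text
time_s: 13.12
eef_pos: [0.4761, -0.3521, 0.1975]
tcp_rot: [-179.8, -0.2, 97.3]
ft_force: [0.2, 0.4, -4.1]
width: 0.0136
grip_force: 30.0
[-47.8  28.4  76.8  -0.1  75.1 -55.1]
t 13.12 at [ 0.4761 -0.3521  0.1975] d(now axes) [ 0.3746  0.1177 -0.0017] d(final axes) [ 0.3742  0.1191 -0.0025] rot [-0.22 -0.19 -0.21] F [ 0.2  0.4 -4.1]
```

```bash
echo '{"deltas": [[0,0.7488,0.2368,0,0,0,0],[0,0.7488,0.2368,0,0,0,0],[0,0.7488,0.2368,0,0,0,0],[0,0.7488,0.2368,0,0,0,0],[0,0.7488,0.2368,0,0,0,0],[0,0.7488,0.2368,0,0,0,0],[0,0.7488,0.2368,0,0,0,-0.04],[0,0.5888,0.2368,0,0,0,0],[0,0,0,0.48,0,0,0],[0,0,0,0.48,0,0,0],[0,0,0,0,0,0,0]]}' | python3 inch.py; python3 - <<'E'
from h import *
o=r.get_obs();print(o['q'].round(1))
for n in('side','top'):
    p,d=r.grab_frame(n);P,c=cloud(n,p,d); z=P[:,2]
    m=(c[:,0]>c[:,2]+35)&(np.linalg.norm(P[:,:2]-o['eef_pos'][:2],axis=1)<.18)&(abs(z-.123)<.012)
    print(n,rect(P[m]))
    q=P[m]-C;U=q@u;V=q@v
    for lo in(-.15,-.1,.05,.1):
        k=(U>lo)&(U<lo+.05);print(lo,V[k].min().round(4),V[k].max().round(4))
    print('Umin',U.min(),U.max())
    cv2.imwrite(f'pics/{n}3.png',cv2.resize(p[130:290,290:490] if n=='side' else p[140:260,200:380],None,fx=4,fy=4)[:600,:,::-1])
go(box(0,0,.10),97.55)
E
```

```text
time_s: 14.5
eef_pos: [0.5451, 0.0244, 0.137]
tcp_rot: [-179.6, -0.1, 97.5]
ft_force: [-0.3, 0.5, -4.0]
width: 0.013
grip_force: 30.0
[ -9.7  26.4  89.7  -0.   64.4 -17.2]
side (array([0.5443, 0.026 ]), array([0.1334, 0.3189]), 7.6, np.float64(0.1226), 3279)
-0.15 -0.065 0.0646
-0.1 -0.0629 0.0685
0.05 -0.0636 0.0638
0.1 -0.0632 0.0649
Umin -0.16779308479302044 0.15114220004978732
top (array([0.5431, 0.0254]), array([0.1245, 0.3178]), 7.79, np.float64(0.1235), 1221)
-0.15 -0.0598 0.0647
-0.1 -0.0578 0.065Traceback (most recent call last):
  File "<stdin>", line 9, in <module>
    return umr_minimum(a, axis, None, out, keepdims, initial, where)
ValueError: zero-size array to reduction operation minimum which has no identity
```

Converted, 0.01 m is 0.16, 0.0087 m is 0.1392.

```bash
echo '{"deltas": [[0,0.1392,0.0288,0.16,0,0,0],[0,0,0,0.24,0,0,0],[0,0,0,0,0,0,0]]}' | python3 inch.py; echo '{"deltas": [[0,0,0,0.048,0,0,0],[0,0,0,0.048,0,0,0],[0,0,0,0.032,0,0,0],[0,0,0,0.032,0,0,0],[0,0,0,0,0,0,0]]}' | python3 inch.py;python3 - <<'E'
from h import *
go(box(0,0,.10),97.55)
for n in('side','top'):
    p,d=r.grab_frame(n);P,c=cloud(n,p,d); z=P[:,2]
    cv2.imwrite(f'pics/{n}4.png',cv2.resize(p[130:290,290:490] if n=='side' else p[140:260,200:380],None,fx=4,fy=4)[:600,:,::-1])
    m=(c[:,0]>c[:,2]+35)&(np.linalg.norm(P[:,:2]-C[:2],axis=1)<.18)&(z<.105)&(z>.07)
    print(n,rect(P[m]))
E
```

```text
time_s: 14.98
eef_pos: [0.5465, 0.0331, 0.1133]
tcp_rot: [-179.8, -0.0, 97.6]
ft_force: [-1.3, -0.7, -3.6]
width: 0.0138
grip_force: 30.0
time_s: 15.6
eef_pos: [0.5472, 0.0329, 0.1045]
tcp_rot: [-179.9, -0.0, 97.6]
ft_force: [-0.1, -0.2, -2.7]
width: 0.0137
grip_force: 30.0
t 15.6 at [0.5472 0.0329 0.1045] d(now axes) [ 0.0018 -0.0019  0.0045] d(final axes) [ 0.0018 -0.0019  0.0045] rot [-0.1  -0.    0.09] F [-0.1 -0.2 -2.7]
side (array([0.5472, 0.0351]), array([0.13, 0.32]), 7.52, np.float64(0.0901), 3188)
top (array([0.5449, 0.035 ]), array([0.1241, 0.3192]), 7.59, np.float64(0.0892), 1183)
```

View pics/side4.png

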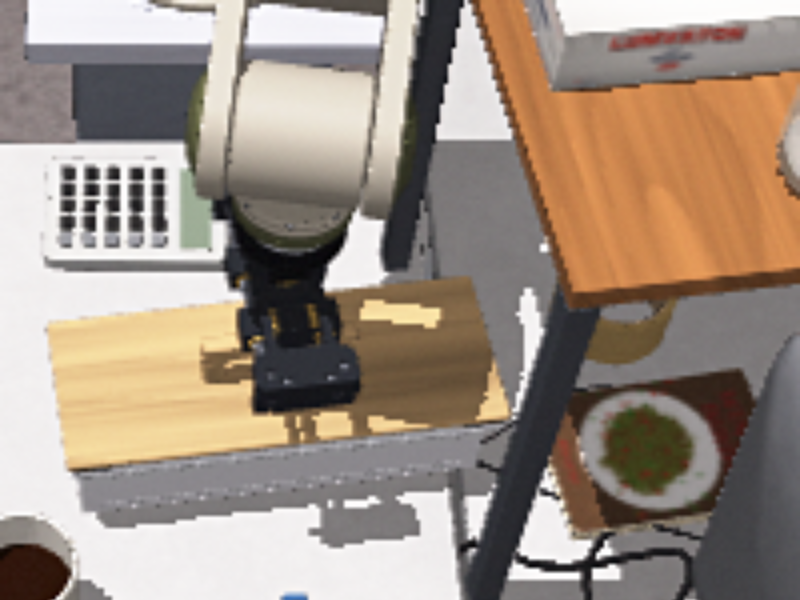

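The lid sits squarely over the box (corners 50,325 / 470,280 / 510,415 / 70,468 in the crop), about 1 mm off and with no side force. I'll lower it the rest of the way.

Converted, -0.001 m is -0.016, 0.0015 m is 0.024.

```bash
echo '{"deltas": [[0,0,-0.016,0.024,0,0,0],[0,0,0,0.024,0,0,0],[0,0,0,0,0,0,0]]}' | python3 inch.py;echo '{"deltas": [[0,0,0,0.016,0,0,0],[0,0,0,0,0,0,0]]}' | python3 inch.py
```

```text
time_s: 16.08
eef_pos: [0.5461, 0.0328, 0.1015]
tcp_rot: [-179.9, -0.0, 97.6]
ft_force: [-0.4, -0.1, -3.8]
width: 0.0136
grip_force: 30.0
time_s: 16.32
eef_pos: [0.5463, 0.0328, 0.1008]
tcp_rot: [-179.9, 0.0, 97.6]
ft_force: [-1.5, -0.2, -0.4]
width: 0.0136
grip_force: 30.0
```

The manual's scale: shifts go in shares of 62.5 mm and turns go in units of 5 degrees. Converting my numbers, -0.05 m is -0.8, -0.02 m is -0.32.

```bash
echo '{"deltas": [[0.04,0,0,0,0,0,0],[0.04,0,0,0,0,0,0],[0.04,0,0,-0.32,0,0,0],[0.04,0,0,-0.8,0,0,0],[0,0,0,0,0,0,0],[0,0,0,0,0,0,0]]}' | python3 inch.py;python3 - <<'E'
from h import *
o=r.get_obs();print(o['q'].round(1))
for n in('side','top'):
    p,d=r.grab_frame(n);P,c=cloud(n,p,d); z=P[:,2]
    m=(c[:,0]>c[:,2]+35)&(np.linalg.norm(P[:,:2]-C[:2],axis=1)<.18)&(z<.095)&(z>.077)
    q=P[m]-C;U=q@u;V=q@v;z=z[m]
    print(n,rect(P[m]),[(a,b,np.median(z[k]).round(4)) for a in(-1,1) for b in(-1,1) for k in [(U*a>.09)&(V*b>.02)] if k.sum()>5])
go(box(-.142,.052,.11),97.55)
E
```

```text
time_s: 17.08
eef_pos: [0.546, 0.0329, 0.17]
tcp_rot: [-179.9, -0.0, 97.6]
ft_force: [-0.0, -1.1, -0.4]
width: 0.0223
grip_force: 0.0
[ -8.8  24.3  87.5  -0.   68.4 -16.4]
side (array([0.5464, 0.035 ]), array([0.1316, 0.3199]), 8.11, np.float64(0.0864), 3464) [(-1, -1, np.float64(0.0863)), (-1, 1, np.float64(0.0867)), (1, -1, np.float64(0.0866)), (1, 1, np.float64(0.0865))]
top (array([0.5431, 0.0349]), array([0.1249, 0.3196]), 7.94, np.float64(0.0854), 1179) [(-1, -1, np.float64(0.0854)), (-1, 1, np.float64(0.0854)), (1, 1, np.float64(0.0858))]
t 17.18 at [0.5458 0.0329 0.1694] d(now axes) [-0.1403 -0.0526  0.0595] d(final axes) [-0.1403 -0.0526  0.0594] rot [-0.21 -0.04  0.09] F [-0.2  0.4 -0.3]
```

```bash
echo '{"deltas": [[0,-0.7488,-0.28,0,0,0,0],[0,-0.7488,-0.28,0,0,0,0],[0,-0.7488,-0.28,0,0,0,0],[0,0,0,0.64,0,0,0],[0,0,0,0.48,0,0,0],[0,0,0,0,0,0,0]]}' | python3 inch.py; echo '{"deltas": [[0,0,0,0.096,0,0,0],[0,0,0,0.064,0,0,0],[0,0,0,0.032,0,0,0],[0,0,0,0.032,0,0,0],[0,0,0,0,0,0,0]]}' | python3 inch.py
```

```text
time_s: 17.92
eef_pos: [0.5115, -0.1128, 0.0985]
tcp_rot: [-179.6, -0.2, 97.6]
ft_force: [-0.0, -0.6, 0.0]
width: 0.0003
grip_force: 0.0
time_s: 18.55
eef_pos: [0.5128, -0.1133, 0.0867]
tcp_rot: [-179.9, -0.0, 97.6]
ft_force: [-0.3, -0.2, 0.7]
width: 0.0003
grip_force: 0.0
```

```bash
echo '{"deltas": [[0,0,0,0.016,0,0,0],[0,0,0,0.016,0,0,0],[0,0,0,0,0,0,0]]}' | python3 inch.py; echo '{"deltas": [[0,0,0,0.016,0,0,0],[0,0,0,0.016,0,0,0],[0,0,0,0,0,0,0]]}' | python3 inch.py|grep -E 'eef|ft'; echo '{"deltas": [[0,0,0,0.016,0,0,0],[0,0,0,0,0,0,0]]}' | python3 inch.py|grep -E 'eef|ft'
```

```text
time_s: 18.92
eef_pos: [0.5129, -0.1134, 0.086]
tcp_rot: [-179.9, 0.0, 97.7]
ft_force: [-4.9, 1.1, 12.8]
width: 0.0002
grip_force: 6.1
eef_pos: [0.5128, -0.1135, 0.0842]
ft_force: [-6.4, 1.7, 14.5]
eef_pos: [0.5127, -0.1135, 0.0832]
ft_force: [-7.9, -0.1, 15.5]
```

```bash
echo '{"deltas": [[0,0,-0.008,0.016,0,0,0],[0,0,-0.008,0.016,0,0,0],[0,0,0,0,0,0,0]]}' | python3 inch.py|grep -E 'eef|ft'; echo '{"deltas": [[0,0,-0.008,0.016,0,0,0],[0,0,0,0,0,0,0]]}' | python3 inch.py|grep -E 'eef|ft'
```

```text
eef_pos: [0.5126, -0.1137, 0.0815]
ft_force: [-3.5, 1.8, 14.5]
eef_pos: [0.5125, -0.1137, 0.0811]
ft_force: [-2.9, 3.4, 19.5]
```

```bash
echo '{"deltas": [[0,0,0,0.0112,0,0,0],[0,0,0,0,0,0,0]]}' | python3 inch.py|grep -E 'eef|ft'; python3 - <<'E'
from h import *
for n in('side',):
    p,d=r.grab_frame(n);P,c=cloud(n,p,d); z=P[:,2]
    m=(c[:,0]>c[:,2]+35)&(np.linalg.norm(P[:,:2]-C[:2],axis=1)<.18)&(z<.1)&(z>.065)
    q=P[m]-C;U=q@u;V=q@v;z=z[m]
    print(n,rect(P[m]),[(a,b,np.median(z[k]).round(4)) for a in(-1,1) for b in(-1,1) for k in [(U*a>.13)&(V*b>.04)] if k.sum()>5])
E
```

```text
eef_pos: [0.5126, -0.1138, 0.081]
ft_force: [-5.6, 4.6, 24.3]
side (array([0.5459, 0.035 ]), array([0.1301, 0.32  ]), 7.28, np.float64(0.0874), 3311) [(-1, -1, np.float64(0.0869)), (1, -1, np.float64(0.0923)), (1, 1, np.float64(0.0866))]
```

Seal0 is home: hard stop, and the opposite corner is 6 mm up. Next is seal3.

```bash
echo '{"deltas": [[0,0,0,-0.32,0,0,0],[0,0,0.832,0,0,0,0],[0,0,0.832,0,0,0,0],[0,0,0,0,0,0,0],[0,0,0,0.128,0,0,0],[0,0,0,0.048,0,0,0],[0,0,0,0.016,0,0,0],[0,0,0,0,0,0,0]]}' | python3 inch.py|grep -E 'eef|ft';python3 -c "
from h import *
go(box(-.142,-.052,.086))"; echo '{"deltas": [[0,0,0,0.016,0,0,0],[0,0,0,0.016,0,0,0],[0,0,0,0,0,0,0]]}' | python3 inch.py|grep -E 'eef|ft'
```

```text
eef_pos: [0.6138, -0.0999, 0.0863]
ft_force: [-2.7, 0.5, 4.1]
t 21.48 at [ 0.6138 -0.0999  0.0863] d(now axes) [0.0003 0.0015 0.0003] d(final axes) [0.0003 0.0015 0.0003] rot [0. 0. 0.] F [-2.7  0.5  4.1]
eef_pos: [0.6142, -0.0999, 0.0851]
ft_force: [-4.2, 1.3, 9.0]
```

```bash
echo '{"deltas": [[0,0,0,0.016,0,0,0],[0,0,0,0.016,0,0,0],[0,0,0,0,0,0,0]]}' | python3 inch.py|grep -E 'eef|ft';echo '{"deltas": [[0,0,0,0.016,0,0,0],[0,0,0,0.016,0,0,0],[0,0,0,0,0,0,0]]}' | python3 inch.py|grep -E 'eef|ft';echo '{"deltas": [[0,0,0,0.016,0,0,0],[0,0,0,0,0,0,0]]}' | python3 inch.py|grep -E 'eef|ft'
```

```text
eef_pos: [0.6143, -0.1, 0.0833]
ft_force: [-4.5, 1.0, 10.7]
eef_pos: [0.6144, -0.1, 0.0813]
ft_force: [-4.4, 0.9, 11.7]
eef_pos: [0.6145, -0.1, 0.0808]
ft_force: [-5.6, 1.5, 13.8]
```

Converted, 0.001 m is 0.016.

```bash
echo '{"deltas": [[0,0,0,0.016,0,0,0],[0,0,0,0,0,0,0]]}' | python3 inch.py|grep -E 'eef|ft';echo '{"deltas": [[0,0,0,0.0112,0,0,0],[0,0,0,0,0,0,0]]}' | python3 inch.py|grep -E 'eef|ft'; python3 - <<'E'
from h import *
for n in('side',):
    p,d=r.grab_frame(n);P,c=cloud(n,p,d); z=P[:,2]
    m=(c[:,0]>c[:,2]+35)&(np.linalg.norm(P[:,:2]-C[:2],axis=1)<.18)&(z<.1)&(z>.065)
    q=P[m]-C;U=q@u;V=q@v;z=z[m]
    print(n,rect(P[m]),[(a,b,np.median(z[k]).round(4)) for a in(-1,1) for b in(-1,1) for k in [(U*a>.13)&(V*b>.04)] if k.sum()>5])
E
```

```text
eef_pos: [0.6145, -0.1001, 0.0807]
ft_force: [-9.9, 1.6, 21.4]
eef_pos: [0.6145, -0.1001, 0.0806]
ft_force: [-10.8, 2.5, 25.4]
side (array([0.545 , 0.0507]), array([0.1291, 0.2871]), 8.09, np.float64(0.0843), 2926) [(1, -1, np.float64(0.0859)), (1, 1, np.float64(0.0863))]
```

Converted, -0.05 m is -0.8, -0.04 m is -0.64, 10 degrees is 2.

```bash
echo '{"deltas": [[0,0,0,-0.64,0,0,0],[0,0,0,-0.8,0,0,0],[0,0,0,-0.64,0,0,0],[0,0,0,0,0,2,0],[0,0,0,0,0,2,0],[0,0,0,0,0,2,0],[0,0,0,0,0,0,0]]}' | python3 inch.py|grep -E 'eef|ft|rot';python3 -c "
from h import *
print(r.get_obs()['q'].round(1))
go(box(.089,-.052,.204),97.55,30)"
```

```text
eef_pos: [0.6142, -0.1016, 0.2054]
tcp_rot: [-179.7, -30.0, 97.3]
ft_force: [-0.4, 0.1, -0.8]
[-29.6  39.4  62.5  23.6  96.8 -38. ]
t 24.27 at [ 0.6142 -0.1016  0.2054] d(now axes) [0.2011 0.0008 0.1177] d(final axes) [0.2011 0.0013 0.1177] rot [-0.14 -0.   -0.2 ] F [-0.4  0.1 -0.8]
```

Converted, 0.0402 m is 0.6432, 0.04 m is 0.64, -0.2 degrees is -0.04.

```bash
echo '{"deltas": [[0,0.6432,0.0032,0.376,0,0,-0.04],[0,0.6432,0.0032,0.376,0,0,0],[0,0.6432,0.0032,0.376,0,0,0],[0,0.6432,0.0032,0.376,0,0,0],[0,0.6432,0,0.376,0,0,0],[0,0,0,0.64,0,0,0],[0,0,0,0.64,0,0,0],[0,0,0,0.48,0,0,0],[0,0,0,0,0,0,0]]}' | python3 inch.py|grep -E 'eef|ft|rot';python3 -c "
from h import *
print(r.get_obs()['q'].round(1))
go(box(.149,-.052,.092),97.55,30)
p,d=r.grab_frame('side');cv2.imwrite('pics/s5.png',cv2.resize(p[130:290,290:490],None,fx=4,fy=4)[:600,:,::-1])"
```

```text
eef_pos: [0.575, 0.1869, 0.1098]
tcp_rot: [-179.9, -29.9, 97.9]
ft_force: [0.2, 1.0, 1.0]
[ -5.   36.1  83.6  30.9  70.6 -26.2]
t 25.4 at [0.575  0.1869 0.1098] d(now axes) [-0.0073  0.0022  0.0163] d(final axes) [-0.0073  0.0022  0.0163] rot [-0.27  0.13  0.33] F [0.2 1.  1. ]
```

View pics/s5.png

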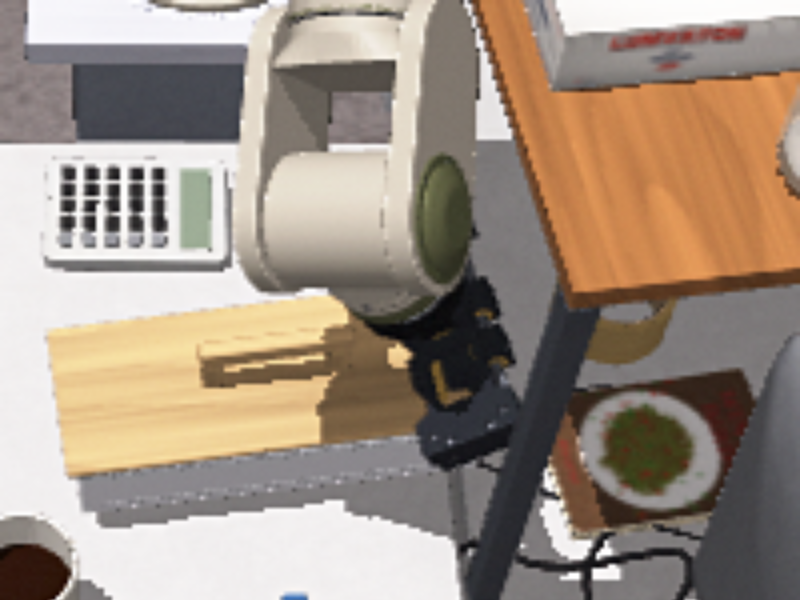

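Gripper over the far +x corner (crop 470,430), and its body comes close to the shelf's post (560,420). I'll measure the post before going on.

```bash
python3 - <<'E'
from h import *
d=np.load('pics/side0.npy');p=cv2.imread('pics/side0.png')[:,:,::-1]
P,c=cloud('side',p,d);q=P-C;U=q@u;V=q@v;z=P[:,2]
for lo in(.1,.15,.2,.25,.3):
    m=(z>lo)&(z<lo+.05)&(U>.08)&(U<.2)&(c.max(1)<110)
    for s in(-1,1):
        k=m&(V*s>.06)&(V*s<.22)
        if k.sum()>10: print(lo,s,k.sum(),np.percentile(U[k],[2,98]).round(3),np.percentile(V[k],[2,98]).round(3))
E
```

```text
0.1 -1 92 [0.118 0.139] [-0.167 -0.149]
0.1 1 85 [0.118 0.138] [0.131 0.151]
0.15 -1 108 [0.118 0.138] [-0.168 -0.145]
0.15 1 97 [0.118 0.139] [0.131 0.153]
0.2 -1 120 [0.118 0.139] [-0.167 -0.146]
0.2 1 108 [0.118 0.138] [0.131 0.154]
0.25 -1 128 [0.118 0.139] [-0.167 -0.148]
0.25 1 118 [0.118 0.138] [0.131 0.153]
0.3 -1 142 [0.118 0.138] [-0.169 -0.147]
0.3 1 112 [0.118 0.138] [0.132 0.153]
```

The body would reach the posts (V −0.145 and +0.131). Instead I'll open the fingers and keep the gripper over the middle line. With a 6° roll, one fingertip (±53 mm) presses one corner at a time.

Converted, -0.04 m is -0.64, -0.023 m is -0.368, 6 degrees is 1.2.

```bash
echo '{"deltas": [[0,0,-0.064,-0.64,0,0,0],[0.088,0,-0.368,-0.32,0,0,0],[0.088,0,-0.368,0,0,0,0],[0.088,0,0,0,0,0,0],[0.088,0,0,0,0,0,0],[0.088,0,0,0,0,0,0],[0.088,0,0,0,1.2,0,0],[0.088,0,0,0,0,0,0]]}' | python3 inch.py|grep -E 'eef|ft|rot|wid';python3 -c "
from h import *
R1=R.from_euler('z',97.55,degrees=True)*R.from_euler('x',180,degrees=True)*R.from_euler('y',30,degrees=True)*R.from_euler('x',6,degrees=True)
go(box(.149,0,.106),R1=R1)"
```

```text
eef_pos: [0.5318, 0.1492, 0.162]
tcp_rot: [-174.1, -30.0, 97.8]
ft_force: [0.3, 0.1, 0.1]
width: 0.0682
t 26.45 at [0.5318 0.1492 0.162 ] d(now axes) [0.001  0.0049 0.0651] d(final axes) [0.001  0.0048 0.0652] rot [-0.1   0.03  0.26] F [0.3 0.1 0.1]
```

```bash
echo '{"deltas": [[0.088,0.008,0.04,0.4,0,0,0],[0.088,0.008,0.0384,0.4,0,0,0],[0.088,0,0,0.24,0,0,0],[0.088,0,0,0,0,0,0]]}' | python3 inch.py|grep -E 'eef|ft|rot|wid';echo '{"deltas": [[0.088,-0.032,0.0064,0.0544,0,0,0],[0.088,-0.024,0.0048,0.0416,0,0,0],[0.088,0,0,0,0,0,0]]}' | python3 inch.py|grep -E 'eef|ft|rot|wid'; echo '{"deltas": [[0.088,-0.016,0.0032,0.0272,0,0,0],[0.088,0,0,0,0,0,0]]}' | python3 inch.py|grep -E 'eef|ft|rot|wid'; python3 -c "
from h import *
go(box(.149,0,.095))"
```

```text
eef_pos: [0.524, 0.1822, 0.1062]
tcp_rot: [-174.0, -30.0, 97.8]
ft_force: [0.8, -0.4, 0.2]
width: 0.0882
eef_pos: [0.5247, 0.1817, 0.0997]
tcp_rot: [-174.0, -30.0, 97.8]
ft_force: [0.3, 0.0, 0.4]
width: 0.088
eef_pos: [0.5246, 0.1819, 0.0976]
tcp_rot: [-174.0, -30.0, 97.8]
ft_force: [-0.4, 0.1, -0.0]
width: 0.088
t 27.57 at [0.5246 0.1819 0.0976] d(now axes) [-0.0012  0.0011  0.0022] d(final axes) [-0.0012  0.0011  0.0022] rot [0. 0. 0.] F [-0.4  0.1 -0. ]
```

```bash
for i in 1 2 3; do echo '{"deltas": [[0.088,-0.008,0.0016,0.0144,0,0,0],[0.088,-0.008,0.0016,0.0144,0,0,0],[0.088,0,0,0,0,0,0]]}' | python3 inch.py|grep -E 'eef|ft'; done
```

```text
eef_pos: [0.5247, 0.182, 0.0958]
ft_force: [-0.9, 0.0, 2.1]
eef_pos: [0.5249, 0.1821, 0.0947]
ft_force: [-3.8, -2.1, 10.4]
eef_pos: [0.5251, 0.1822, 0.0929]
ft_force: [-3.1, -2.1, 11.4]
```

Contact at about 0.0955, and the seal is moving at about 11 N. I'll continue.

```bash
for i in 1; do echo '{"deltas": [[0.088,-0.008,0.0016,0.0144,0,0,0],[0.088,-0.008,0.0016,0.0144,0,0,0],[0.088,0,0,0,0,0,0]]}' | python3 inch.py|grep -E 'eef|ft'; done;  echo '{"deltas": [[0.088,-0.008,0.0016,0.0144,0,0,0],[0.088,0,0,0,0,0,0]]}' | python3 inch.py|grep -E 'eef|ft'; echo '{"deltas": [[0.088,-0.0048,0.0016,0.0096,0,0,0],[0.088,0,0,0,0,0,0]]}' | python3 inch.py|grep -E 'eef|ft'
```

```text
eef_pos: [0.5252, 0.1823, 0.0909]
ft_force: [-2.4, -1.5, 12.9]
eef_pos: [0.5253, 0.1824, 0.09]
ft_force: [-2.7, -1.6, 12.8]
eef_pos: [0.5253, 0.1824, 0.0894]
ft_force: [-3.2, -1.6, 13.5]
```

```bash
echo '{"deltas": [[0.088,-0.008,0.0016,0.0144,0,0,0],[0.088,0,0,0,0,0,0]]}' | python3 inch.py|grep -E 'eef|ft'; echo '{"deltas": [[0.088,-0.0064,0.0016,0.0112,0,0,0],[0.088,0,0,0,0,0,0]]}' | python3 inch.py|grep -E 'eef|ft'; python3 - <<'E'
from h import *
for n in('side','top'):
    p,d=r.grab_frame(n);P,c=cloud(n,p,d); z=P[:,2]
    m=(c[:,0]>c[:,2]+35)&(np.linalg.norm(P[:,:2]-C[:2],axis=1)<.18)&(z<.1)&(z>.065)
    q=P[m]-C;U=q@u;V=q@v;z=z[m]
    print(n,[(a,b,np.median(z[k]).round(4)) for a in(-1,1) for b in(-1,1) for k in [(U*a>.13)&(V*b>.035)] if k.sum()>5])
E
```

```text
eef_pos: [0.5254, 0.1824, 0.0888]
ft_force: [-5.0, -2.2, 18.7]
eef_pos: [0.5254, 0.1824, 0.0886]
ft_force: [-8.1, -4.2, 22.8]
side [(-1, -1, np.float64(0.0812)), (-1, 1, np.float64(0.0853)), (1, -1, np.float64(0.0797))]
top [(-1, -1, np.float64(0.0804)), (-1, 1, np.float64(0.0851))]
```

```bash
echo '{"deltas": [[0.088,0.144,-0.0256,-0.248,0,0,0],[0.088,0,0,0,-1.2,0,0],[0.088,0,0,0,-1.2,0,0],[0.088,0,0,0,0,0,0]]}' | python3 inch.py|grep -E 'eef|ft|rot'; python3 -c "
from h import *
go(box(.149,0.001,.0975))"
```

```text
eef_pos: [0.5239, 0.1822, 0.1041]
tcp_rot: [174.1, -30.0, 97.8]
ft_force: [-0.2, 0.6, -0.2]
t 30.68 at [0.5239 0.1822 0.1041] d(now axes) [-0.0035 -0.      0.0057] d(final axes) [-0.0035 -0.      0.0057] rot [0. 0. 0.] F [-0.2  0.6 -0.2]
```

```bash
echo '{"deltas": [[0.088,-0.0288,0,0.048,0,0,0],[0.088,-0.0272,0,0.0432,0,0,0],[0.088,0,0,0,0,0,0]]}' | python3 inch.py|grep -E 'eef|ft'; for i in 1 2 3; do echo '{"deltas": [[0.088,-0.008,-0.0016,0.0144,0,0,0],[0.088,-0.008,-0.0016,0.0144,0,0,0],[0.088,0,0,0,0,0,0]]}' | python3 inch.py|grep -E 'eef|ft'; done
```

```text
eef_pos: [0.5254, 0.1821, 0.0967]
ft_force: [0.3, 0.0, 0.9]
eef_pos: [0.5254, 0.1822, 0.0954]
ft_force: [-0.2, 0.1, 3.7]
eef_pos: [0.5255, 0.1823, 0.094]
ft_force: [-2.5, -1.8, 10.1]
eef_pos: [0.5253, 0.1823, 0.0919]
ft_force: [-2.6, -1.9, 10.1]
```

Converted, 0.0009 m is 0.0144, -0.0005 m is -0.008.

```bash
echo '{"deltas": [[0.088,-0.008,-0.0016,0.0144,0,0,0],[0.088,-0.008,-0.0016,0.0144,0,0,0],[0.088,0,0,0,0,0,0]]}' | python3 inch.py|grep -E 'eef|ft'; echo '{"deltas": [[0.088,-0.008,-0.0016,0.0144,0,0,0],[0.088,0,0,0,0,0,0]]}' | python3 inch.py|grep -E 'eef|ft'; echo '{"deltas": [[0.088,-0.008,-0.0016,0.0144,0,0,0],[0.088,0,0,0,0,0,0]]}' | python3 inch.py|grep -E 'eef|ft'
```

```text
eef_pos: [0.5251, 0.1823, 0.0897]
ft_force: [-3.7, -3.3, 10.0]
eef_pos: [0.5251, 0.1823, 0.0887]
ft_force: [-4.2, -3.2, 12.5]
eef_pos: [0.5251, 0.1824, 0.0884]
ft_force: [-6.3, -4.0, 18.8]
```

```bash
echo '{"deltas": [[0.088,-0.0064,-0.0016,0.0112,0,0,0],[0.088,0,0,0,0,0,0]]}' | python3 inch.py|grep -E 'eef|ft'; echo '{"deltas": [[0.088,0,0,-0.32,0,0,0],[0.088,0,0,-0.64,0,0,0],[0.088,0,0,-0.8,0,0,0],[0.088,-0.8,0,0,1.2,0,0],[0.088,-0.8,0,0,0,0,0],[0.088,-0.8,0,0,0,0,0],[0.088,-0.8,0,-0.48,0,0,0],[0.088,-0.8,0,-0.48,0,0,0],[0.088,0,0,0,0,0,0]]}' | python3 inch.py|grep -E 'eef|ft'; python3 - <<'E'
from h import *
for n in('side','top'):
    p,d=r.grab_frame(n);P,c=cloud(n,p,d); z=P[:,2]
    if n=='side': cv2.imwrite('pics/s6.png',cv2.resize(p[130:330,270:490],None,fx=3,fy=3)[:600,:,::-1])
    m=(c[:,0]>c[:,2]+35)&(np.linalg.norm(P[:,:2]-C[:2],axis=1)<.18)&(z<.1)&(z>.065)
    q=P[m]-C;U=q@u;V=q@v;z=z[m]
    print(n,rect(P[m]),[(a,b,np.median(z[k]).round(4),np.mean(z[k]).round(4)) for a in(-1,1) for b in(-1,1) for k in [(U*a>.12)&(V*b>.03)] if k.sum()>5])
E
```

```text
eef_pos: [0.5251, 0.1824, 0.0882]
ft_force: [-7.2, -7.9, 24.7]
eef_pos: [0.555, -0.1212, 0.1071]
ft_force: [0.3, 0.6, -0.2]
side (array([0.5462, 0.0353]), array([0.1309, 0.3204]), 8.12, np.float64(0.0806), 3686) [(-1, -1, np.float64(0.0802), np.float64(0.0802)), (-1, 1, np.float64(0.0798), np.float64(0.0799)), (1, -1, np.float64(0.0803), np.float64(0.0804)), (1, 1, np.float64(0.0802), np.float64(0.0799))]
top (array([0.5429, 0.0452]), array([0.1252, 0.3003]), 7.85, np.float64(0.0796), 2847) [(-1, -1, np.float64(0.0792), np.float64(0.0791)), (-1, 1, np.float64(0.0813), np.float64(0.0812)), (1, -1, np.float64(0.0793), np.float64(0.0794)), (1, 1, np.float64(0.0793), np.float64(0.0796))]
```

View pics/s6.png

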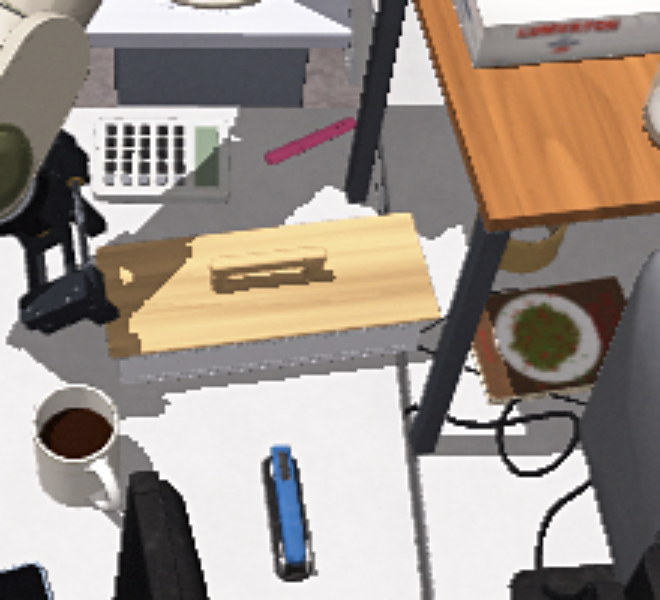

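The lid (crop corners 100,245 / 412,213 / 440,320 / 115,355) lies flat on the box, and the mug and stapler have not moved. I'll raise the gripper clear and re-check the levels, corner 0 in particular.

Converted, -0.05 m is -0.8, -0.04 m is -0.64, -10 degrees is -2.

```bash
echo '{"deltas": [[0.088,0.32,0,-0.64,0,0,0],[0.088,0.32,0,-0.64,0,0,0],[0,0.32,-0.48,-0.64,0,-2,0],[0,0,-0.8,-0.32,0,-2,0],[0,0,-0.8,0,0,-2,0],[0,0,-0.8,0,0,0,0],[0,0,0,0,0,0,0]]}' | python3 inch.py|grep -E 'eef|ft|rot'; python3 - <<'E'
from h import *
for n in('side','top'):
  Q=[]
  for i in range(3):
    p,d=r.grab_frame(n);P,c=cloud(n,p,d);Q.append((P,c))
  P=np.vstack([a for a,_ in Q]);c=np.vstack([b for _,b in Q]);z=P[:,2]
  m=(c[:,0]>c[:,2]+35)&(np.linalg.norm(P[:,:2]-C[:2],axis=1)<.18)&(z<.09)&(z>.07)
  q=P[m]-C;U=q@u;V=q@v;z=z[m]
  X=np.c_[np.ones(len(z)),U,V];s=np.linalg.lstsq(X,z,rcond=None)[0]
  print(n,rect(P[m]),s,[(a,b,k.sum(),np.mean(z[k]).round(4)) for a in(-1,1) for b in(-1,1) for k in [(U*a>.1)&(V*b>.02)] if k.sum()>5])
go(box(-.142,.052,.095),97.55)
E
```

```text
eef_pos: [0.3766, -0.1553, 0.2607]
tcp_rot: [180.0, 0.0, 97.8]
ft_force: [0.6, 0.6, 0.7]
side (array([0.5464, 0.0352]), array([0.1337, 0.3212]), 7.2, np.float64(0.0805), 11140) [ 0.08050695 -0.00013422 -0.00052804] [(-1, -1, np.int64(882), np.float64(0.0805)), (-1, 1, np.int64(692), np.float64(0.0805)), (1, -1, np.int64(824), np.float64(0.0804)), (1, 1, np.int64(661), np.float64(0.0804))]
top (array([0.5445, 0.0353]), array([0.1256, 0.3203]), 7.9, np.float64(0.0797), 10128) [ 0.07964502 -0.00059696  0.00174622] [(-1, -1, np.int64(643), np.float64(0.0796)), (-1, 1, np.int64(678), np.float64(0.0798)), (1, -1, np.int64(648), np.float64(0.0793)), (1, 1, np.int64(728), np.float64(0.0796))]
t 35.7 at [ 0.3791 -0.1566  0.2601] d(now axes) [0.0248 0.1378 0.1651] d(final axes) [0.0257 0.1376 0.1651] rot [-0.01 -0.04  0.32] F [ 0.8  0.1 -0.2]
```

```bash
python3 -c "
from plant import r
print(r.job_done())"
```

```text
the job is handed in; nothing more can be done
None
```

The job is handed in: the carton lies flat in the box and the lid is on, pressed home to the hard stop at all four corners in turn (about 25 N at most), level within about 0.3 mm, with no sign of contact with the shelf, mug or stapler.

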